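Unhook and sort tow spares into the store bins

ROBOT

A 7-joint arm with a two-finger parallel gripper is mounted at the origin on the work surface. World frame = base frame: x ahead of the robot, y to its left, z up, the work surface at z = 0. Lengths are in m, angles in rad, forces in N, time in s.
With the tool pointing down it reaches from about 0.4 to 0.85 m from the base axis. Payload 10.4 kg.
Tool frame: the origin (TCP) lies between the finger pads; the fingertips stand 14 mm ahead of it and the grasp point (between the pads) lies 5 mm behind it; z points along the fingers, y is the line along which they close (so a half turn about z gives the same grasp; the last joint's range is limited). The gripper opens to 85 mm and grips with 20 to 120 N. Pads are 22 mm wide; open, the fingers measure 114 mm over their backs; the gripper's body (76 mm by 85 mm) begins 54 mm behind the grasp point. The pads swing forward as they close: fully open they stand 13 mm farther back than shut.
Start: joints at [1.123, 0.332, -0.065, 1.46, 0.022, 1.35, -0.088], TCP at [0.258, -0.569, 0.245] pointing down, gripper open.
Joint ranges: [-2.6, 2.6], [-0.5, 2.12], [-1.47, 1.34], [0.16, 2.42], [-1.27, 4.41], [0.06, 2.06], [-2.6, 2.6]. Speed limits (rad/s): [2.22, 2.22, 2.79, 2.79, 3.14, 3.14, 3.14].

INTERFACE

Orientations are given as a rotation vector (axis times angle).
In Python, from bench import robot gives the robot as it stands.
- The arm moves only by the tool play_rows, never from a script. Its argument "commands" is a list that holds one entry, the list of rows, each a list of 5 numbers: the shift along the world's x, y, z in m, then the turn about the world's z in degrees, then the opening in per cent of the stroke, from 0 (shut) to 100 (fully open). A call has exactly 5 rows; each row is the pose to reach, as a shift and turn from the pose commanded when the call began; what a row does not reach only later rows make up. A row lasts 1/8 s, in which the tool goes at most 62.5 mm and 10.7 degrees, less where a joint would pass 70% of its speed; a pose out of reach is approached as far as the arm can. A call with a gripper value outside its range is refused whole. The fingers move at their own pace and stop on an object; "force" is the grip in N (left out, the last holds). Time passes only in rows, so rows that repeat a pose let the fingers close, or fill a call up. It gives the time, the measured TCP pose, the force, the opening and the grip force at its end, in the units of the state.
- robot.get_obs(): the state, without advancing time (a new reading comes with each control period).
- robot.capture(name): name is "scene" or "top"; returns (picture, depth): 384x512x3 uint8, red, green, blue; 384x512 float32, m along the optical axis (not along the pixel's ray), 0 where there is no reading.
- robot.get_calibration(name): a dict with "vfov" (degrees; the focal length in pixels is half the picture's height over the tangent of half this angle, whatever the lens; pixels are square), "cx", "cy" (the principal point, pixels), "dist" ([k1, k2, p1, p2, k3] as OpenCV has them; the pictures are not rectified), "R" (3x3) and "t" (3): a world point X has camera coordinates R X + t. Camera axes: x right, y down, z forward; pixel columns grow to the right and rows downward; lengths in m; the calibration is good to about 2 mm. A picture is of the moment at which its call begins. get_calibration takes no time and is no camera call.
- robot.close_job(): hands the job in; it is judged then, once.
Trained networks look in the newest picture that a camera, given by its name, has taken for a name from the list of things; names that differ only in an ending like _2 or _b are one class to them, and where a whole thing is asked for, a point or a joint stands for the part that bears it (a point fixed in the world has none). Each returns a list of dicts, best first, with "confidence" (0 to 1); they miss things now and then, are a little off and sometimes report something else, mostly with a low value. They report only what shows in the picture. A call takes as long as a camera call. They do not tell look-alikes from the thing itself.
- robot.masks_of(camera, name): "mask" (384x512 bool, what is visible of it) and "at" ([row, column] in pixels, amid what is visible of it).
The state is a dict: "time": time; "joint_pos": joint angles; "joint_vel": joint speeds; "tau": joint torques, N m; "tcp_pos": TCP position; "orientation": TCP orientation; "force": force on the tool from outside, world axes, zero at the start; "ft_torque": the same for the moment, N m; "opening": opening from 0.0 (shut) to 1.0 (fully open); "grip_force": force on a finger pad.
Only numpy, scipy, OpenCV 4.12 (cv2) and the standard library are available. Lean on these libraries where they do the work, as an engineer would, in place of code of your own. Each camera call takes 0.05 s, during which the arm holds its last target. There are 200 camera calls.

TASK

Sort the loose spares on the bench into the three empty low bins, setting each down gently rather than dropping it: the tow hook into the olive-green steel bin, both chain links into the bright green bin, both tins into the blue bin. The steel link is still caught on the hook's claw, so unhook it before you lift the hook. Leave the links lying flat on the bin floor and not on each other, the hook flat with its claw up and the tins upright, and do not disturb the small amber jar.

Things in the scene. Friction and masses are not known exactly. Their poses are not given: they have to be found in the camera images.
- tow_hook: Dark steel plate 110 (x) x 28 (y) x 10 mm lying flat, with a claw of 10 mm round bar: post at x = +6 mm, straight up to 28 mm, then leaning back towards -x; its tip ends at x = -13 mm, 41 mm high, with 21 mm clear height between tip and plate. Origin: centre of the plate's underside, z up. 240 g, centre of mass near the origin.
- link_steel: Oblong bright steel link, 10 mm round bar, outside 66 (x) x 44 (y) mm, hole 46 x 24. Origin: its centre, 5 mm above its underside. 110 g. Lies flat on the hook's plate, lengthwise, around the claw's post, centre 14 to 19 mm to the hook's +x, its end bar under the claw's tip. To free it: lift 3 to 5 mm, slide 17 to 20 mm to the hook's -x, lift straight up. Its sides overhang the plate by 8 mm.
- link_brass: Oblong yellow brass-coloured link, 10 mm round bar, outside 66 (x) x 44 (y) mm, hole 46 x 24. Origin: its centre, 5 mm above its underside. 110 g. Lies flat on the bench, loose.
- tin_red: Sealed round tin, aluminium side and red lid, 52 mm diameter, 36 mm high, standing upright. Origin: centre of the underside, z up. 160 g.
- tin_white: Sealed round tin, aluminium side and white lid, 52 mm diameter, 36 mm high, standing upright. Origin: centre of the underside, z up. 160 g.
- bin_olive: Low open-topped, empty dark olive-green steel bin with a blank white card on its -x face; fixed to the bench. Outside 124 (its x) x 192 (its y, the long way) x 42 mm high, walls and floor 4 mm, inside 116 x 184 mm. Origin: centre of the underside; floor surface 4 mm above it, z up. For the tow hook.
- bin_green: Low open-topped, empty bright green plastic bin with a blank white card on its -x face; fixed to the bench. Outside 124 (its x) x 192 (its y, the long way) x 42 mm high, walls and floor 4 mm, inside 116 x 184 mm. Origin: centre of the underside; floor surface 4 mm above it, z up. For the two links.
- bin_blue: Low open-topped, empty blue plastic bin with a blank white card on its -x face; fixed to the bench. Outside 124 (its x) x 192 (its y, the long way) x 42 mm high, walls and floor 4 mm, inside 116 x 184 mm. Origin: centre of the underside; floor surface 4 mm above it, z up. For the two tins.
- jar: Small amber glass jar with a black lid, 40 mm diameter, 60 mm high, standing between two of the bins; to be left alone. Origin: centre of the underside.
There are look-alikes about, which are no part of the job. What is shaped like the link_steel but purple, red or turquoise is not meant.

How it is judged:
At the end, for the whole second after the job is handed in: Hook in olive, links in bright green, tins in blue bin, origins within 55 x 90 mm of bin centre (x, y). All within 0.17 rad of flat (hook claw up, tins upright), slower than 0.02 m/s; origin over the bin's underside: links under 16.5 mm, others under 12 mm (x of tow_hook in the frame of bin_olive between -0.055 and 0.055 m and y of tow_hook in the frame of bin_olive between -0.09 and 0.09 m and z of tow_hook in the frame of bin_olive between -0.01 and 0.012 m and angle between each of tow_hook, tin_red, tin_white's own z axis and vertical below 0.17 rad and linear speed of each of tow_hook, link_steel, link_brass, tin_red, tin_white below 0.02 m/s and x of link_steel in the frame of bin_green between -0.055 and 0.055 m and y of link_steel in the frame of bin_green between -0.09 and 0.09 m and z of link_steel in the frame of bin_green between -0.01 and 0.0165 m and angle between the z axis of each of link_steel, link_brass and the z axis of bin_green, either way round below 0.17 rad and x of link_brass in the frame of bin_green between -0.055 and 0.055 m and y of link_brass in the frame of bin_green between -0.09 and 0.09 m and z of link_brass in the frame of bin_green between -0.01 and 0.0165 m and x of tin_red in the frame of bin_blue between -0.055 and 0.055 m and y of tin_red in the frame of bin_blue between -0.09 and 0.09 m and z of tin_red in the frame of bin_blue between -0.01 and 0.012 m and x of tin_white in the frame of bin_blue between -0.055 and 0.055 m and y of tin_white in the frame of bin_blue between -0.09 and 0.09 m and z of tin_white in the frame of bin_blue between -0.01 and 0.012 m); the robot touches nothing.
It fails at once if the hook was lifted (over 60 mm) with the steel link still on it (height (world z) of tow_hook above 0.06 m and distance between tow_hook and link_steel below 0.05 m).
It fails at once if the amber jar was moved by more than 25 mm or knocked over (distance of jar from where it was at the start of the episode above 0.025 m or angle between jar's own z axis and vertical above 0.5 rad).
It fails at once if a spare was dropped or thrown (faster than 0.75 m/s, out of the fingers) ((linear speed of tow_hook above 0.75 m/s and contact force between the fingers and tow_hook below 0.1 N) or (linear speed of link_steel above 0.75 m/s and contact force between the fingers and link_steel below 0.1 N) or (linear speed of link_brass above 0.75 m/s and contact force between the fingers and link_brass below 0.1 N) or (linear speed of tin_red above 0.75 m/s and contact force between the fingers and tin_red below 0.1 N) or (linear speed of tin_white above 0.75 m/s and contact force between the fingers and tin_white below 0.1 N)).
It also fails if it takes over 131 s, if anything falls off the work surface, if the arm or the gripper's body presses on something with over 40 N, if the wrist force passes 120 N, or if a joint passes its speed limit or range.

## Working session

There is one attempt and no reset: what is moved stays moved. The work goes in short steps, Python scripts to look and compute and a tool call to move; the robot and the scene stay as the last step left them, time stands still between calls to the robot, and variables do not carry over. Pictures are saved under pics/ and viewed, at most 14 in all, crops included, and the job is handed in when it is done.

Besides the shell and the picture viewer there is one more tool, called after "Emit:" as a command line: name --argument value ..., lists and objects as JSON in quotes. play_rows: Moves the arm, as the interface text tells. Its arguments: {"type":"object","properties":{"commands":{"type":"array"},"force":{"type":"number"}},"required":["commands"]}

```bash
mkdir -p pics; cat > h.py <<'E'
import numpy as np, cv2
from bench import robot
def cap(n):
    im,d=robot.capture(n); return im,d
def save(im,f,crop=None,s=1):
    if crop: im=im[crop[0]:crop[1],crop[2]:crop[3]]
    cv2.imwrite('pics/'+f,cv2.resize(im[:,:,::-1],None,fx=s,fy=s,interpolation=cv2.INTER_CUBIC))
def K(n):
    c=robot.get_calibration(n); f=192/np.tan(np.radians(c['vfov'])/2)
    return c,np.array([[f,0,c['cx']],[0,f,c['cy']],[0,0,1]]),np.array(c['dist'],float)
def pts(n,d,rc):
    """rc Nx2 row,col -> world pts from depth"""
    c,k,D=K(n); rc=np.atleast_2d(rc)
    u=cv2.undistortPoints(rc[:,::-1].astype(np.float64).reshape(-1,1,2),k,D).reshape(-1,2)
    z=d[rc[:,0].astype(int),rc[:,1].astype(int)]
    P=np.c_[u,np.ones(len(u))]*z[:,None]
    W=(P-np.array(c['t']))@np.array(c['R'])
    return W[z>0]
def onplane(n,rc,h):
    c,k,D=K(n); rc=np.atleast_2d(rc)
    u=cv2.undistortPoints(rc[:,::-1].astype(np.float64).reshape(-1,1,2),k,D).reshape(-1,2)
    R=np.array(c['R']);o=-R.T@np.array(c['t']);v=np.c_[u,np.ones(len(u))]@R
    return o+v*((h-o[2])/v[:,2])[:,None]
E
python3 - <<'E'
from h import *
for n in('scene','top'):
    im,d=cap(n); save(im,n+'0.png',s=1.5); c=robot.get_calibration(n); print(n,c['vfov'],-np.array(c['R']).T@c['t'],np.array(c['R']).round(2).tolist())
    for t in['tow_hook','link_steel','link_brass','tin_red','tin_white','bin_olive','bin_green','bin_blue','jar']:
        for m in robot.masks_of(n,t):
            w=pts(n,d,np.argwhere(m['mask'])); print(t,round(m['confidence'],2),np.round(m['at']),m['mask'].sum(),np.median(w,0).round(3))
print(robot.get_obs())
E
```

```text
scene 43.83301438182762 [1.24441673 0.33682434 0.97120244] [[-0.44, 0.9, -0.0], [0.69, 0.33, -0.65], [-0.58, -0.29, -0.76]]
tow_hook 0.65 [173. 264.] 234 [ 0.461 -0.055  0.011]
link_steel 0.65 [209. 152.] 236 [ 0.686 -0.272  0.009]
link_steel 0.64 [290. 312.] 192 [0.727 0.194 0.01 ]
link_steel 0.63 [176. 265.] 183 [ 0.471 -0.051  0.019]
link_steel 0.5 [168. 326.] 150 [0.349 0.095 0.009]
link_brass 0.69 [186. 297.] 235 [0.452 0.046 0.008]
tin_red 0.66 [197. 344.] 471 [0.465 0.163 0.034]
tin_white 0.65 [160. 230.] 366 [ 0.467 -0.161  0.035]
bin_olive 0.19 [159. 231.] 338 [ 0.467 -0.16   0.035]
bin_green 0.95 [222. 245.] 4151 [ 0.63  -0.018  0.007]
bin_blue 0.89 [142. 159.] 3082 [ 0.481 -0.387  0.012]
jar 0.92 [237. 327.] 353 [0.602 0.182 0.049]
top 47.273529461990705 [ 0.41877379 -0.00348443  1.07620171] [[0.03, -1.0, -0.02], [-0.99, -0.02, -0.12], [0.12, 0.02, -0.99]]
tow_hook 0.93 [234. 280.] 420 [ 0.437 -0.054  0.01 ]
link_steel 0.71 [270. 216.] 325 [0.343 0.096 0.009]
link_steel 0.62 [222. 276.] 212 [ 0.466 -0.052  0.019]
link_steel 0.47 [131. 373.] 266 [ 0.685 -0.278  0.009]
link_
[... 401 characters left out ...]
.059]
{'time': 1.0, 'joint_pos': array([ 1.12340111,  0.33219811, -0.06470318,  1.46009274,  0.02159506,
        1.34991464, -0.0885289 ]), 'joint_vel': array([-0.00161446, -0.00054135, -0.00067651,  0.0023092 ,  0.00061818,
       -0.00162249, -0.00100871]), 'tau': array([ 4.97968049e-04, -6.25223923e+01,  4.92525066e-02, -3.91826534e+01,
        1.64698320e-02,  1.65157162e-03, -2.68606453e-05]), 'tcp_pos': array([ 0.25761053, -0.56945954,  0.24534218]), 'orientation': array([3.07093176e+00, 6.62208863e-01, 6.41940085e-05]), 'force': array([ 0.48667468, -0.10796456,  0.83944605]), 'ft_torque': array([-0.02394725, -0.01784086, -0.00245956]), 'grip_force': 0.0, 'opening': 0.9993278026779954}
```

View pics/top0.png

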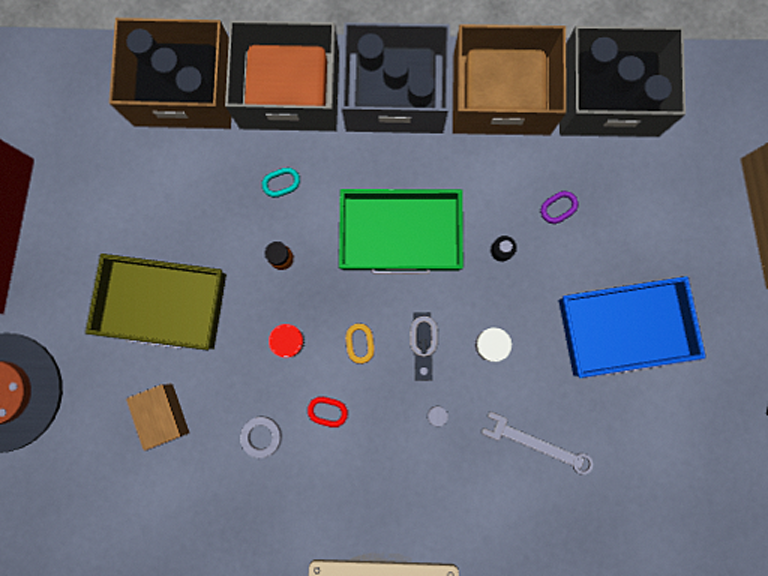

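View pics/scene0.png

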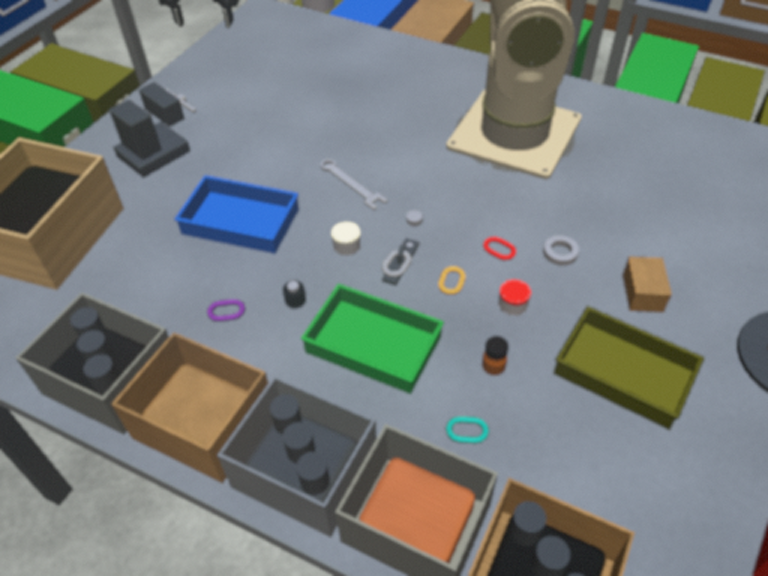

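Top view (original pixels): link-shaped candidates are steel on the hook (222,282), brass (229,240), turquoise (121,187), purple (138,373), red (275,218). I choose the steel and brass ones. Tins: red (227,190), white (229,329). Tow hook at (230,282). Amber jar at (170,186); the black pot at (165,336) is a different object. Next, a close crop to check the choice, plus a finer fit.

```bash
python3 - <<'E'
from h import *
im,d=cap('top'); save(im,'crop1.png',(195,265,225,345),6.5)
hs={'tow_hook':.01,'link_steel':.019,'link_brass':.007,'tin_red':.036,'tin_white':.036}
for n in('top','scene'):
    if n=='scene': im,d=cap(n)
    for t,h in hs.items():
        for m in robot.masks_of(n,t):
            w=onplane(n,np.argwhere(m['mask']),h)[:,:2]*1000
            if t=='link_steel' and not(440<w[:,0].mean()<500):continue
            r=cv2.minAreaRect(w.astype(np.float32)); mu=w.mean(0); ev,V=np.linalg.eigh(np.cov(w.T)); print(n,t,np.round(r[0]),np.round(r[1]),round(r[2]),'mean',mu.round(),'ang',round(np.degrees(np.arctan(V[1,1]/V[0,1])),1))
n='top';im,d=cap(n)
for t in('bin_olive','bin_green','bin_blue'):
    m=robot.masks_of(n,t)[0]; w=pts(n,d,np.argwhere(m['mask'])); 
    f=w[w[:,2]<.012][:,:2]*1000; r=cv2.minAreaRect(f.astype(np.float32)); print(t,'floor',np.round(r[0]),np.round(r[1]),round(r[2],1))
    f=w[w[:,2]>.037][:,:2]*1000; r=cv2.minAreaRect(f.astype(np.float32)); print(t,'rim',np.round(r[0]),np.round(r[1]),round(r[2],1))
# heights
rc=np.argwhere(np.ones((60,40)))+[200,262]; w=pts(n,d,rc); k=w[:,2]>.006
print('hook z max',w[:,2].max(), w[w[:,2]>.03].mean(0), k.sum())
E
```

```text
top tow_hook [451. -55.] [106.  26.] 1 mean [440. -55.] ang 2.4
top link_steel [466. -54.] [60. 41.] 1 mean [468. -54.] ang -11.2
top link_brass [452.  47.] [61. 46.] 2 mean [451.  48.] ang 13.3
top tin_red [451. 161.] [47. 52.] 1 mean [452. 161.] ang 85.1
top tin_white [ 456. -165.] [51. 49.] 46 mean [ 455. -165.] ang 54.9
top tin_white [450.  46.] [61. 45.] 2 mean [450.  45.] ang 7.4
scene tow_hook [455. -56.] [112.  30.] 1 mean [447. -57.] ang 2.5
scene link_steel [ 454. -167.] [78. 48.] 28 mean [ 455. -167.] ang 32.2
scene link_steel [470. -56.] [64. 46.] 5 mean [473. -54.] ang 5.9
scene link_brass [455.  46.] [67. 44.] 9 mean [455.  46.] ang 9.9
scene tin_red [467. 167.] [78. 56.] 21 mean [467. 166.] ang 11.6
scene tin_white [ 471. -158.] [80. 50.] 28 mean [ 470. -158.] ang 34.2
bin_olive floor [511. 383.] [215. 140.] 83.3
bin_olive rim [509. 374.] [200. 129.] 83.8
bin_green floor [632. -14.] [125. 185.] 1.3
bin_green rim [635. -13.] [128. 197.] 1.2
bin_blue floor [ 490. -392.] [137. 216.] 11.0
bin_blue rim [ 488. -380.] [129. 199.] 10.5
hook z max 0.04288169385256703 [ 0.44815729 -0.05345093  0.03682646] 658
```

View pics/crop1.png

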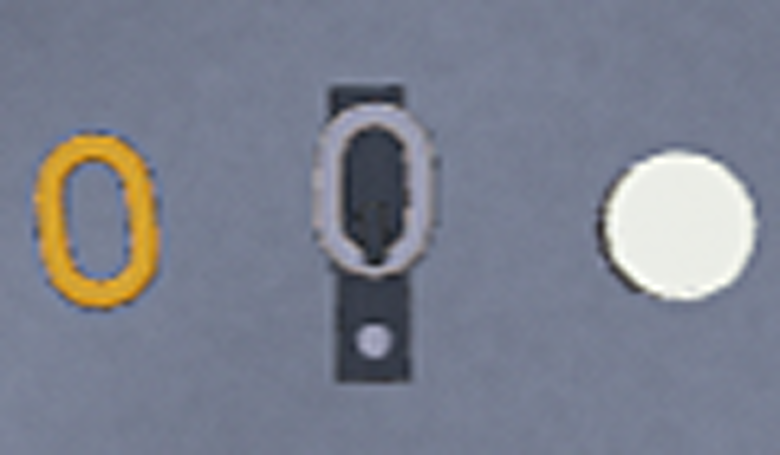

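The crop confirms the choice: the bright steel link, centre (375,190) in the crop, sits round the claw of the dark plate with the hook's +x pointing up (world +x). Brass is at left (97,220) and the white tin at right (680,225). I'll approach the steel link first.

Emit:
play_rows --commands '[[[0.021,0.051,0,-5,80],[0.042,0.103,0,-10,80],[0.063,0.154,0,-15,80],[0.084,0.206,0,-20,80],[0.105,0.257,0,-23,80]]]' --force 30

```text
time: 2.42
tcp_pos: [0.3631, -0.3107, 0.2456]
orientation: [3.141, 0.033, 0.001]
force: [1.0, -0.1, 0.0]
opening: 0.8
grip_force: 0.0
```

Emit:
play_rows --commands '[[[0.021,0.051,-0.01,0,80],[0.042,0.103,-0.03,0,80],[0.063,0.154,-0.06,0,80],[0.084,0.206,-0.09,0,80],[0.105,0.257,-0.12,0,80]]]'

```text
time: 3.05
tcp_pos: [0.4677, -0.0553, 0.1257]
orientation: [3.141, 0.036, 0.002]
force: [0.7, -1.4, -0.0]
opening: 0.798
grip_force: 0.0
```

Emit:
play_rows --commands '[[[0,0,0,0,80],[0,0,-0.02,0,80],[0,0,-0.04,0,80],[0,0,-0.06,0,80],[0,0,-0.06,0,80]]]'

```text
time: 3.68
tcp_pos: [0.4662, -0.0574, 0.0654]
orientation: [-3.141, -0.036, 0.003]
force: [1.9, 0.2, -0.4]
opening: 0.798
grip_force: 0.0
```

Emit:
play_rows --commands '[[[0,0,-0.015,0,80],[0,0,-0.03,0,80],[0,0,-0.04,0,80],[0,0,-0.04,0,70],[0,0,-0.04,0,70]]]'

```text
time: 4.3
tcp_pos: [0.4673, -0.0568, 0.0263]
orientation: [3.141, 0.037, 0.0]
force: [-0.2, -0.6, -0.4]
opening: 0.703
grip_force: 0.0
```

```bash
python3 - <<'E'
from h import *
im,d=cap('scene'); save(im,'s1.png',(130,215,210,330),6)
o=robot.get_obs();print(o['tcp_pos'],o['force'],o['joint_pos'].round(2))
E
```

```text
[ 0.46738198 -0.05677475  0.02649002] [ 0.12160711 -0.18170434 -0.03527148] [ 0.48  0.3  -0.5   2.05  0.19  0.84 -1.68]
```

View pics/s1.png

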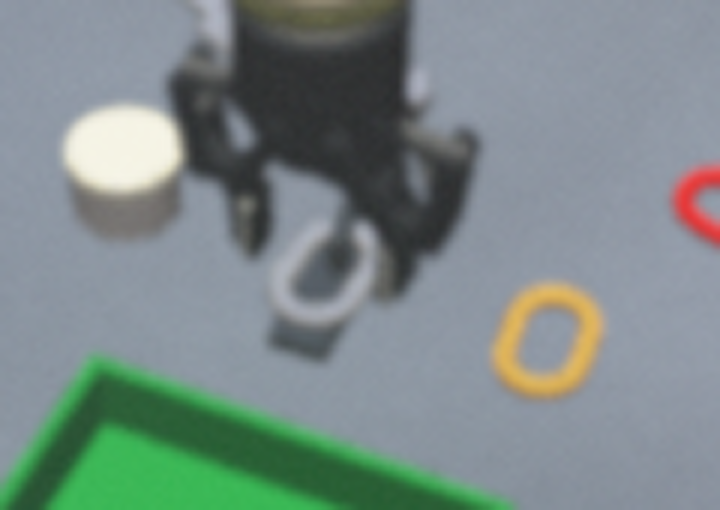

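The fingers straddle the steel link (left finger at crop (250,235), right at (390,280)). I'll go a little lower and close.

Emit:
play_rows --commands '[[[0,0.001,-0.004,0,70],[0,0.001,-0.008,0,70],[0,0.001,-0.008,0,45],[0,0.001,-0.008,0,30],[0,0.001,-0.008,0,30]]]'

```text
time: 4.97
tcp_pos: [0.467, -0.0558, 0.0181]
orientation: [3.141, 0.037, -0.0]
force: [-0.1, -0.2, -1.7]
opening: 0.502
grip_force: 30.5
```

Emit:
play_rows --commands '[[[0,0,0,0,30],[0,0,0,0,30],[0,0,0,0,30],[0,0,0.002,0,30],[0,0,0.004,0,30]]]'

```text
time: 5.6
tcp_pos: [0.4671, -0.0558, 0.0223]
orientation: [3.141, 0.037, 0.0]
force: [-0.9, -0.5, -0.7]
opening: 0.501
grip_force: 30.5
```

```bash
python3 - <<'E'
from h import *
im,d=cap('scene'); save(im,'s2.png',(150,205,230,310),7)
o=robot.get_obs();print(o['tcp_pos'],o['force'],o['ft_torque'],o['grip_force'])
E
```

```text
[ 0.46723665 -0.05580839  0.02253567] [ 0.92165779 -0.82518025 -1.55385704] [-0.01437041 -0.00467263  0.00304234] 30.52604583412176
```

View pics/s2.png

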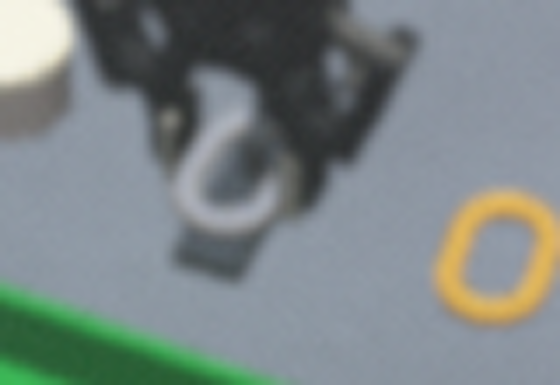

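Link is held (30 N, ~1.5 N weight) and raised 4 mm. Now slide to −x and lift straight up.

Emit:
play_rows --commands '[[[-0.005,0,0,0,30],[-0.01,0,0,0,30],[-0.015,0,0,0,30],[-0.0185,-0.0005,0,0,30],[-0.0185,-0.0005,0,0,30]]]'

```text
time: 6.28
tcp_pos: [0.4483, -0.0565, 0.0222]
orientation: [3.141, 0.037, -0.0]
force: [0.8, 0.0, -0.9]
opening: 0.502
grip_force: 30.5
```

Emit:
play_rows --commands '[[[0,0,0.005,0,30],[0,0,0.012,0,30],[0,0,0.02,0,30],[0,0,0.03,0,30],[0,0,0.04,0,30]]]'

```text
time: 6.9
tcp_pos: [0.4487, -0.0563, 0.063]
orientation: [3.141, 0.037, 0.001]
force: [0.7, 0.3, -1.1]
opening: 0.497
grip_force: 30.6
```

```bash
python3 - <<'E'
from h import *
im,d=cap('scene'); save(im,'s3.png',(130,215,210,330),6)
o=robot.get_obs();print(o['tcp_pos'],o['force'],o['ft_torque'],o['grip_force'])
E
```

```text
[ 0.44938746 -0.05637693  0.06409512] [ 1.40881142 -0.71101325  0.75298282] [-0.02433331 -0.08451788  0.00868447] 30.591535766143352
```

View pics/s3.png

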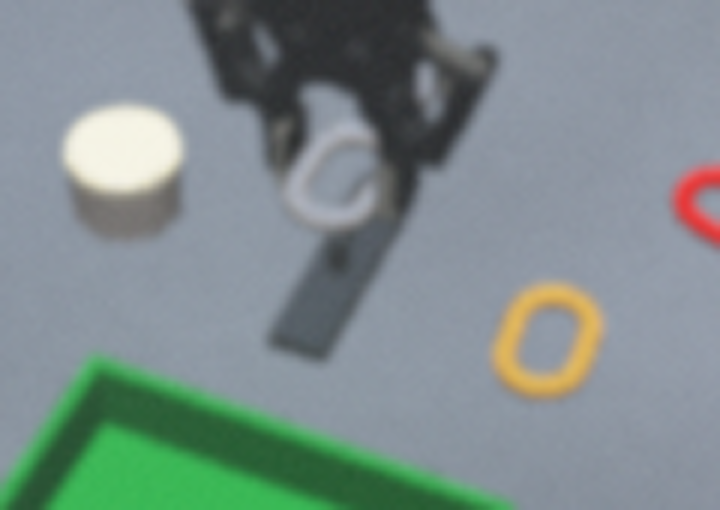

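Link is free (crop (330,175)) and the hook stayed in place (330,290). Carry it to the green bin.

Emit:
play_rows --commands '[[[0.01,0,0.03,0,30],[0.05,0,0.04,0,30],[0.1,-0.001,0.04,0,30],[0.15,-0.002,0.04,0,30],[0.186,-0.003,0.04,0,30]]]'

```text
time: 7.58
tcp_pos: [0.6363, -0.0594, 0.1019]
orientation: [-3.141, -0.036, -0.0]
force: [0.5, 0.2, -0.3]
opening: 0.494
grip_force: 30.9
```

Emit:
play_rows --commands '[[[0,0,-0.02,0,30],[0,0,-0.045,0,30],[0,0,-0.065,0,30],[0,0,-0.08,0,30],[0,0,-0.08,0,30]]]'

```text
time: 8.2
tcp_pos: [0.6336, -0.0594, 0.021]
orientation: [-3.141, -0.037, 0.003]
force: [0.9, 0.2, -0.7]
opening: 0.498
grip_force: 30.9
```

```bash
python3 - <<'E'
from h import *
im,d=cap('scene'); save(im,'s4.png',(180,265,195,315),6)
o=robot.get_obs();print(o['tcp_pos'],o['force'],o['ft_torque'],o['opening'],o['grip_force'])
E
```

```text
[ 0.63438453 -0.05928595  0.02208815] [ 0.62754619  0.45327462 -1.4676999 ] [-0.03802527 -0.00756383  0.00819108] 0.5029205109331257 30.94221190083772
```

View pics/s4.png

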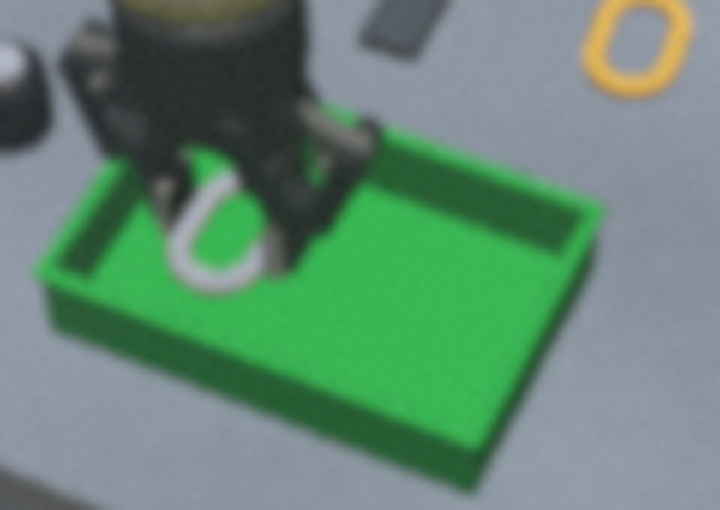

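Link (215,240 in crop) hangs level over the green floor. I'll lower the rest of the way, watching the force.

Emit:
play_rows --commands '[[[0,0,-0.002,0,30],[0,0,-0.004,0,30],[0,0,-0.006,0,30],[0,0,-0.008,0,30],[0,0,-0.008,0,30]]]'

```text
time: 8.88
tcp_pos: [0.6348, -0.0593, 0.0163]
orientation: [3.141, 0.037, 0.001]
force: [-8.8, -0.0, 19.5]
opening: 0.502
grip_force: 41.9
```

Emit:
play_rows --commands '[[[0,0,0.002,0,30],[0,0,0.003,0,48],[0,0,0.003,0,55],[0,0,0.003,0,62],[0,0,0.003,0,66]]]'

```text
time: 9.5
tcp_pos: [0.6345, -0.0593, 0.017]
orientation: [3.141, 0.037, -0.0]
force: [0.6, -0.8, 0.4]
opening: 0.662
grip_force: 0.0
```

Emit:
play_rows --commands '[[[0,0,0,0,66],[0,0,0.02,0,66],[0,0,0.05,0,66],[0,0,0.08,0,75],[0,0.03,0.095,0,80]]]'

```text
time: 10.12
tcp_pos: [0.6357, -0.032, 0.1156]
orientation: [3.14, 0.03, 0.006]
force: [0.7, 0.6, 0.0]
opening: 0.798
grip_force: 0.0
```

Emit:
play_rows --commands '[[[-0.04,0.02,0,1,80],[-0.08,0.04,0,2,80],[-0.12,0.055,0,3,80],[-0.16,0.07,0,4,80],[-0.181,0.076,-0.02,4,80]]]'

```text
time: 10.75
tcp_pos: [0.4533, 0.0476, 0.0942]
orientation: [3.137, 0.149, 0.006]
force: [1.1, 0.0, -0.5]
opening: 0.8
grip_force: 0.0
```

```bash
python3 - <<'E'
from h import *
o=robot.get_obs();print(o['tcp_pos'],o['orientation'],o['force'])
for n in('top','scene'):
    im,d=cap(n)
    for t,h in(('link_steel',.012),('link_brass',.007),('tow_hook',.01)):
        for m in robot.masks_of(n,t):
            rc=np.argwhere(m['mask']);w=onplane(n,rc,h)[:,:2]*1000; z=pts(n,d,rc)[:,2]
            r=cv2.minAreaRect(w.astype(np.float32)); print(n,t,round(m['confidence'],2),np.round(r[0]),np.round(r[1]),round(r[2]),'z',np.percentile(z,[5,50,95]).round(3))
E
```

```text
[0.45328131 0.04759791 0.09423279] [3.136574   0.1489065  0.00626652] [ 1.06267684  0.02644041 -0.45088393]
top link_steel 0.77 [ 681. -275.] [45. 64.] 35 z [0.001 0.008 0.013]
top link_steel 0.76 [631. -58.] [63. 39.] 1 z [0.003 0.013 0.016]
top link_steel 0.47 [715. 187.] [44. 61.] 28 z [0.006 0.009 0.012]
top tow_hook 0.91 [450. -53.] [109.  28.] 3 z [0.007 0.01  0.034]
scene link_steel 0.74 [636. -60.] [56. 45.] 26 z [0.01  0.014 0.017]
scene link_steel 0.68 [722. 186.] [43. 61.] 26 z [0.005 0.009 0.012]
scene link_steel 0.47 [ 691. -276.] [58. 60.] 70 z [-0.001  0.008  0.013]
scene link_brass 0.71 [459.  42.] [60. 35.] 26 z [0.001 0.009 0.013]
scene tow_hook 0.72 [455. -54.] [114.  31.] 4 z [0.005 0.011 0.035]
```

Steel link is flat on the green bin's floor. The gripper is over the brass link with its yaw matched, so descend and grasp.

Emit:
play_rows --commands '[[[0,-0.001,-0.025,0,75],[0,-0.001,-0.05,0,75],[0,-0.001,-0.07,0,70],[0,-0.001,-0.08,0,65],[0,-0.001,-0.08,0,60]]]'

```text
time: 11.78
tcp_pos: [0.4537, 0.0457, 0.0121]
orientation: [-3.138, -0.146, 0.001]
force: [-0.4, -0.0, 0.2]
opening: 0.599
grip_force: 0.0
```

Emit:
play_rows --commands '[[[0,0,0,0,50],[0,0,0,0,40],[0,0,0,0,30],[0,0,0,0,30],[0,0,0,0,30]]]'

```text
time: 12.4
tcp_pos: [0.4541, 0.0458, 0.0129]
orientation: [3.138, 0.146, 0.002]
force: [-1.8, 1.3, 5.8]
opening: 0.5
grip_force: 30.2
```

Emit:
play_rows --commands '[[[0,0,0.003,0,30],[0,0,0.01,0,30],[0,0,0.03,0,30],[0,0,0.06,0,30],[0,0,0.09,0,30]]]'

```text
time: 13.02
tcp_pos: [0.4534, 0.0456, 0.1033]
orientation: [3.138, 0.146, -0.0]
force: [0.7, -0.0, -1.7]
opening: 0.494
grip_force: 30.8
```

```bash
python3 - <<'E'
from h import *
im,d=cap('scene'); save(im,'s5.png',(120,225,220,360),5.5)
o=robot.get_obs();print(o['tcp_pos'],o['force'],o['ft_torque'],o['opening'],o['grip_force'])
E
```

```text
[0.45535989 0.0461374  0.10692549] [ 3.25770725 -0.02613025  2.77078581] [ 0.07488789 -0.24395153  0.03148784] 0.4962717215622531 30.839696077164263
```

View pics/s5.png

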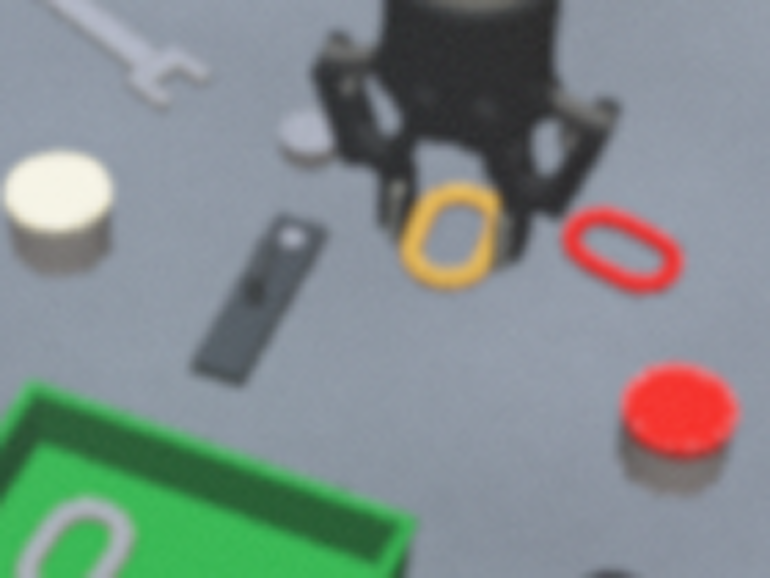

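Brass link is held level (crop (450,235)). Move it to the +y side of the green bin.

Emit:
play_rows --commands '[[[0.04,-0.003,0.005,-1,30],[0.08,-0.006,0.005,-2,30],[0.12,-0.009,0.005,-3,30],[0.16,-0.012,0.005,-4,30],[0.18,-0.015,0,-4,30]]]'

```text
time: 13.7
tcp_pos: [0.6353, 0.0304, 0.1022]
orientation: [-3.141, -0.035, -0.001]
force: [-0.8, -0.1, -1.8]
opening: 0.503
grip_force: 30.8
```

Emit:
play_rows --commands '[[[0,0,-0.02,0,30],[0,0,-0.045,0,30],[0,0,-0.065,0,30],[0,0,-0.08,0,30],[0,0,-0.083,0,30]]]'

```text
time: 14.32
tcp_pos: [0.6328, 0.0307, 0.018]
orientation: [3.141, 0.037, -0.002]
force: [-0.2, 0.4, -1.1]
opening: 0.501
grip_force: 30.8
```

Emit:
play_rows --commands '[[[0,0,-0.001,0,30],[0,0,-0.002,0,30],[0,0,-0.003,0,30],[0,0,-0.003,0,30],[0,0,-0.003,0,30]]]'

```text
time: 14.95
tcp_pos: [0.634, 0.0307, 0.017]
orientation: [3.141, 0.037, 0.002]
force: [-2.6, 0.6, 6.4]
opening: 0.502
grip_force: 31.3
```

Emit:
play_rows --commands '[[[0,0,0.001,0,45],[0,0,0.001,0,52],[0,0,0.001,0,60],[0,0,0.001,0,66],[0,0,0.001,0,66]]]'

```text
time: 15.58
tcp_pos: [0.6335, 0.0307, 0.0171]
orientation: [3.141, 0.037, -0.0]
force: [-0.1, -0.7, -0.6]
opening: 0.659
grip_force: 0.0
```

Emit:
play_rows --commands '[[[0,0,0.015,0,66],[0,0,0.05,0,66],[0,0,0.09,0,66],[-0.04,-0.02,0.1,0,60],[-0.08,-0.04,0.1,0,60]]]'

```text
time: 16.2
tcp_pos: [0.5535, -0.0094, 0.1193]
orientation: [3.141, 0.038, 0.005]
force: [-0.1, -1.2, 0.0]
opening: 0.598
grip_force: 0.0
```

Emit:
play_rows --commands '[[[-0.04,-0.018,0,1,60],[-0.08,-0.036,0,1,60],[-0.102,-0.046,0,1,60],[-0.102,-0.046,-0.02,1,60],[-0.102,-0.046,-0.03,1,60]]]'

```text
time: 16.82
tcp_pos: [0.4515, -0.0554, 0.0874]
orientation: [3.14, 0.064, 0.001]
force: [-0.5, -0.1, -0.1]
opening: 0.6
grip_force: 0.0
```

```bash
python3 - <<'E'
from h import *
o=robot.get_obs();print(o['tcp_pos'],o['orientation'],o['joint_pos'].round(2))
for n in('top','scene'):
    im,d=cap(n)
    for t,h in(('link_steel',.012),('link_brass',.012),('tow_hook',.01)):
        for m in robot.masks_of(n,t):
            rc=np.argwhere(m['mask']);w=onplane(n,rc,h)[:,:2]*1000; z=pts(n,d,rc)[:,2]
            r=cv2.minAreaRect(w.astype(np.float32)); print(n,t,round(m['confidence'],2),np.round(r[0]),np.round(r[1]),round(r[2]),'z',np.percentile(z,[5,50,95]).round(3))
E
```

```text
[ 0.45153773 -0.05543096  0.08740234] [3.14028536e+00 6.39117271e-02 9.51677448e-04] [ 0.56  0.17 -0.56  2.05  0.11  0.96 -1.6 ]
top link_steel 0.66 [715. 187.] [42. 62.] 20 z [0.001 0.009 0.012]
top link_steel 0.58 [343.  97.] [45. 58.] 2 z [0.002 0.009 0.013]
top link_steel 0.55 [ 683. -274.] [44. 62.] 28 z [0.005 0.009 0.012]
top link_steel 0.51 [631. -59.] [63. 42.] 1 z [0.007 0.013 0.017]
top link_brass 0.58 [630.  31.] [60. 40.] 1 z [0.009 0.013 0.016]
top link_brass 0.54 [ 486. -387.] [138. 215.] 11 z [0.001 0.005 0.043]
scene link_steel 0.74 [637. -61.] [46. 67.] 89 z [0.003 0.013 0.017]
scene link_steel 0.69 [351.  96.] [66. 49.] 79 z [-0.     0.008  0.012]
scene link_steel 0.61 [ 689. -272.] [45. 64.] 33 z [0.003 0.009 0.013]
scene link_steel 0.61 [722. 187.] [43. 64.] 26 z [0.002 0.009 0.013]
scene link_brass 0.51 [634.  30.] [65. 44.] 9 z [0.008 0.013 0.016]
scene link_brass 0.31 [576. 176.] [74. 34.] 16 z [0.012 0.051 0.063]
scene tow_hook 0.76 [455. -54.] [113.  30.] 4 z [0.006 0.011 0.036]
```

Both links lie flat in the green bin. Now the hook: descend round the claw and grip the plate.

Emit:
play_rows --commands '[[[0,0.001,-0.02,0.7,60],[0,0.001,-0.04,0.7,60],[0,0.001,-0.06,0.7,60],[0,0.001,-0.07,0.7,50],[0,0.001,-0.07,0.7,45]]]' --force 60

```text
time: 17.85
tcp_pos: [0.4513, -0.0542, 0.0169]
orientation: [-3.14, -0.083, 0.001]
force: [0.5, -1.4, 0.5]
opening: 0.45
grip_force: 0.0
```

Emit:
play_rows --commands '[[[0,0,0,0,35],[0,0,0,0,25],[0,0,0,0,15],[0,0,0,0,15],[0,0,0,0,15]]]'

```text
time: 18.48
tcp_pos: [0.4522, -0.0544, 0.0182]
orientation: [3.14, 0.083, 0.002]
force: [-2.5, 0.6, 5.9]
opening: 0.298
grip_force: 58.8
```

Emit:
play_rows --commands '[[[0,0,0.003,0,15],[0,0,0.008,0,15],[0,0,0.015,0,15],[0,0,0.025,0,15],[0,0,0.03,0,15]]]'

```text
time: 19.1
tcp_pos: [0.452, -0.0544, 0.0481]
orientation: [3.14, 0.083, 0.002]
force: [0.2, -0.1, -1.9]
opening: 0.298
grip_force: 59.3
```

```bash
python3 - <<'E'
from h import *
im,d=cap('scene'); save(im,'s6.png',(120,205,210,320),6)
o=robot.get_obs();print(o['tcp_pos'],o['force'],o['ft_torque'],o['opening'],o['grip_force'])
E
```

```text
[ 0.4520951  -0.05441065  0.04832165] [ 0.72647    -0.17959448 -1.24047106] [ 0.0443198  -0.07994754  0.00301673] 0.30164771049456013 59.26269471645355
```

View pics/s6.png

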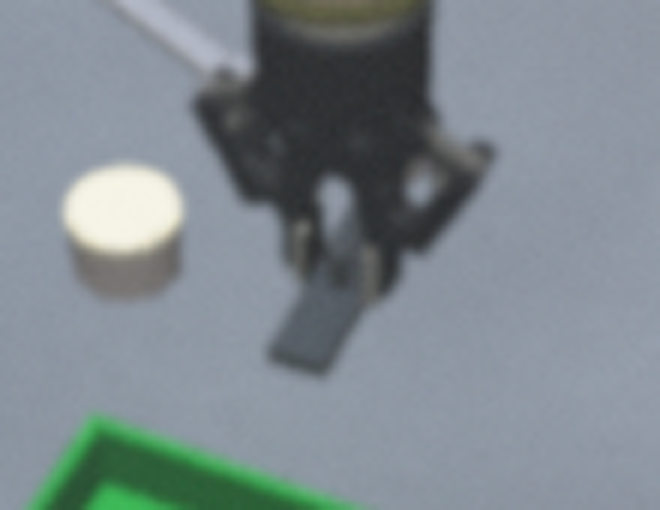

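Hook is held level (crop (320,300)). Carry it high to the olive bin, turning +81°.

Emit:
play_rows --commands '[[[0,0,0.04,0,15],[0,0.02,0.08,8,15],[0.005,0.06,0.1,17,15],[0.01,0.1,0.1,26,15],[0.016,0.14,0.1,35,15]]]'

```text
time: 19.77
tcp_pos: [0.4677, 0.0868, 0.1475]
orientation: [2.967, 1.031, 0.001]
force: [0.2, 0.0, -2.7]
opening: 0.301
grip_force: 59.9
```

Emit:
play_rows --commands '[[[0.008,0.05,0,9,15],[0.016,0.1,0,18,15],[0.024,0.15,0,27,15],[0.032,0.2,0,36,15],[0.036,0.25,0,44,15]]]'

```text
time: 20.4
tcp_pos: [0.504, 0.3368, 0.1468]
orientation: [2.367, 2.066, -0.0]
force: [-0.1, 0.7, -1.9]
opening: 0.299
grip_force: 59.9
```

Emit:
play_rows --commands '[[[0.003,0.02,0,2,15],[0.006,0.042,0,2,15],[0.006,0.042,0,2,15],[0.006,0.042,-0.02,2,15],[0.006,0.042,-0.04,2,15]]]'

```text
time: 21.02
tcp_pos: [0.5097, 0.3762, 0.1052]
orientation: [2.335, 2.101, -0.002]
force: [0.0, -0.7, -1.7]
opening: 0.3
grip_force: 59.9
```

```bash
python3 - <<'E'
from h import *
o=robot.get_obs();print(o['tcp_pos'],o['orientation'],o['force'],o['ft_torque'],o['opening'])
im,d=cap('top'); save(im,'s7.png',(150,260,40,170),5.5)
E
```

```text
[0.50973604 0.37618615 0.10519619] [ 2.33468807e+00  2.10084721e+00 -1.69166795e-03] [ 0.02021966 -0.73518723 -1.73738841] [ 0.00225484  0.03140427 -0.00179403] 0.29960116853130536
```

View pics/s7.png

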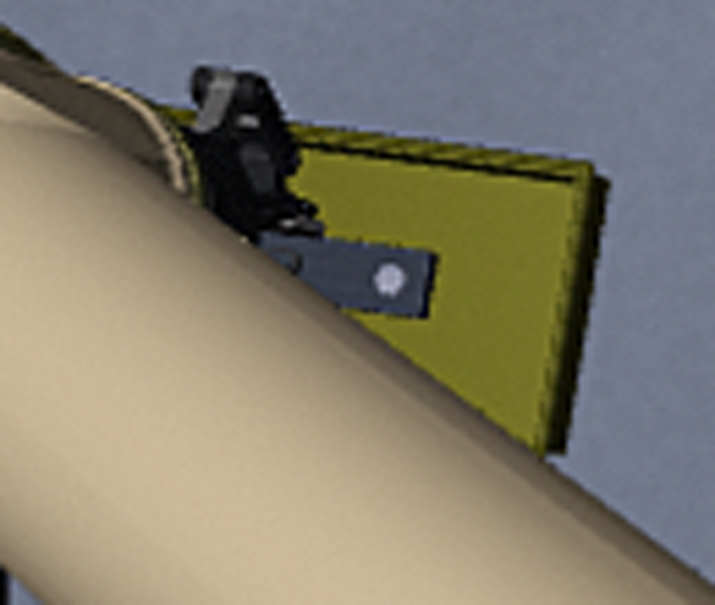

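The hook (crop (345,275)) is parallel to the long side and well inside the olive bin. Lower it.

Emit:
play_rows --commands '[[[0,0,-0.02,0,15],[0,0,-0.045,0,15],[0,0,-0.065,0,15],[0,0,-0.077,0,15],[0,0,-0.08,0,15]]]'

```text
time: 21.7
tcp_pos: [0.5094, 0.3775, 0.0264]
orientation: [-2.334, -2.103, 0.001]
force: [-0.8, 0.5, -1.1]
opening: 0.297
grip_force: 59.8
```

Emit:
play_rows --commands '[[[0,0,-0.001,0,15],[0,0,-0.002,0,15],[0,0,-0.003,0,15],[0,0,-0.004,0,15],[0,0,-0.004,0,15]]]'

```text
time: 22.32
tcp_pos: [0.5095, 0.3777, 0.0231]
orientation: [2.334, 2.103, 0.0]
force: [0.3, 0.3, -1.7]
opening: 0.303
grip_force: 59.8
```

Emit:
play_rows --commands '[[[0,0,-0.001,0,15],[0,0,-0.002,0,15],[0,0,-0.002,0,15],[0,0,-0.002,0,25],[0,0,-0.001,0,35]]]'

```text
time: 22.95
tcp_pos: [0.5097, 0.3779, 0.0225]
orientation: [2.334, 2.103, 0.001]
force: [0.2, 0.6, -0.5]
opening: 0.348
grip_force: 0.0
```

Emit:
play_rows --commands '[[[0,0,0.001,0,45],[0,0,0.002,0,55],[0,0,0.01,0,55],[0,0,0.04,0,55],[0,0,0.08,0,60]]]'

```text
time: 23.58
tcp_pos: [0.5092, 0.3774, 0.1027]
orientation: [-2.334, -2.103, 0.002]
force: [0.7, -0.2, 0.6]
opening: 0.602
grip_force: 0.0
```

Emit:
play_rows --commands '[[[0,-0.02,0.03,-5,90],[-0.01,-0.06,0.04,-15,100],[-0.025,-0.11,0.04,-25,100],[-0.04,-0.16,0.04,-35,100],[-0.056,-0.216,0.04,-45,100]]]'

```text
time: 24.2
tcp_pos: [0.453, 0.1606, 0.1426]
orientation: [2.964, 1.042, 0.002]
force: [0.7, -0.8, 0.2]
opening: 1.0
grip_force: 0.0
```

```bash
python3 - <<'E'
from h import *
o=robot.get_obs();print(o['tcp_pos'],o['orientation'],o['joint_pos'].round(2))
for n in('top','scene'):
    im,d=cap(n); save(im,n+'8.png')
    for t,h in(('tin_red',.036),('tin_white',.036),('tow_hook',.014),('jar',.06)):
        for m in robot.masks_of(n,t):
            rc=np.argwhere(m['mask']);W=pts(n,d,rc);z=W[:,2]
            tp=W[abs(z-h)<.004]; w=(tp[:,:2]*1000).astype(np.float32)
            if len(w)<9: continue
            r=cv2.minAreaRect(w); print(n,t,round(m['confidence'],2),np.round(r[0]),np.round(r[1]),round(r[2]),'circ',np.round(cv2.minEnclosingCircle(w)[0]),'z',np.percentile(z,[5,50,95]).round(3))
E
```

```text
[0.45301476 0.16056314 0.142618  ] [2.96358560e+00 1.04212406e+00 1.62164769e-03] [ 0.31  0.18 -0.8   1.92  0.15  1.09 -1.44]
top tin_red 0.71 [449. 149.] [38. 19.] 3 circ [449. 148.] z [-0.001  0.036  0.04 ]
top tin_white 0.85 [ 456. -165.] [51. 50.] 42 circ [ 454. -165.] z [0.025 0.036 0.04 ]
top tow_hook 0.61 [513. 410.] [40. 27.] 85 circ [514. 411.] z [0.01  0.014 0.018]
top jar 0.63 [588. 181.] [34. 35.] 4 circ [588. 181.] z [0.004 0.059 0.063]
scene tin_red 0.65 [456. 162.] [51. 49.] 18 circ [457. 161.] z [0.008 0.035 0.039]
scene tin_white 0.78 [ 457. -166.] [54. 50.] 30 circ [ 457. -167.] z [0.002 0.035 0.04 ]
scene tow_hook 0.78 [511. 376.] [111.  32.] 85 circ [510. 376.] z [0.005 0.014 0.037]
scene tow_hook 0.35 [ 472. -156.] [17. 47.] 36 circ [ 466. -161.] z [0.    0.034 0.04 ]
scene jar 0.67 [591. 179.] [35. 35.] 19 circ [591. 179.] z [0.009 0.049 0.062]
```

View pics/scene8.png

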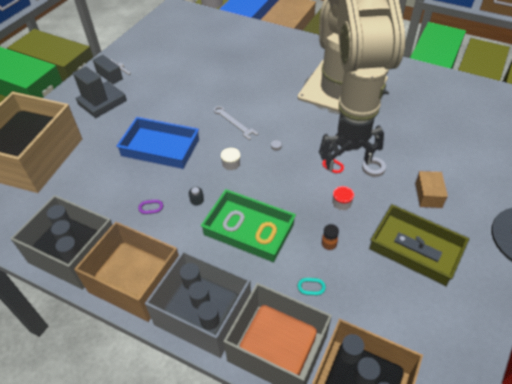

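The hook lies in the olive bin (418,246), the links in green ((233,220), (266,232)) and the jar (330,237) is undisturbed. Next, the red tin beneath the gripper.

Emit:
play_rows --commands '[[[0,0.001,-0.03,0,100],[0,0.001,-0.06,0,100],[0,0.001,-0.09,0,100],[0,0.001,-0.11,0,100],[0,0.001,-0.12,0,90]]]' --force 40

```text
time: 25.32
tcp_pos: [0.4532, 0.163, 0.0212]
orientation: [-2.96, -1.051, 0.002]
force: [-0.7, -0.1, -0.4]
opening: 0.9
grip_force: 0.0
```

Emit:
play_rows --commands '[[[0,0,0,0,70],[0,0,0,0,50],[0,0,0,0,40],[0,0,0,0,40],[0,0,0,0,40]]]'

```text
time: 25.95
tcp_pos: [0.4542, 0.1629, 0.023]
orientation: [2.961, 1.049, 0.002]
force: [-0.8, -0.7, 6.8]
opening: 0.596
grip_force: 42.2
```

Emit:
play_rows --commands '[[[0,0,0.005,0,40],[0,0,0.03,0,40],[0,-0.01,0.07,5,40],[0,-0.04,0.1,10,40],[0,-0.08,0.12,15,40]]]'

```text
time: 26.58
tcp_pos: [0.4537, 0.0826, 0.1437]
orientation: [2.795, 1.434, 0.002]
force: [1.0, -1.1, -1.7]
opening: 0.596
grip_force: 42.2
```

Emit:
play_rows --commands '[[[0.004,-0.05,0,5,40],[0.008,-0.1,0,10,40],[0.012,-0.15,0,15,40],[0.016,-0.2,0,20,40],[0.02,-0.254,0,23,40]]]'

```text
time: 27.2
tcp_pos: [0.4733, -0.1728, 0.1424]
orientation: [2.455, 1.96, 0.0]
force: [1.4, -0.6, -1.8]
opening: 0.596
grip_force: 42.2
```

Emit:
play_rows --commands '[[[0.004,-0.05,0,5,40],[0.008,-0.1,0,10,40],[0.012,-0.15,0,15,40],[0.016,-0.21,0,20,40],[0.021,-0.254,0,23,40]]]'

```text
time: 27.82
tcp_pos: [0.4934, -0.4283, 0.1419]
orientation: [-2.018, -2.407, 0.001]
force: [0.2, -0.3, -0.8]
opening: 0.597
grip_force: 42.1
```

Emit:
play_rows --commands '[[[0,0,0,0,40],[0,0,-0.03,0,40],[0,0,-0.06,0,40],[0,0,-0.085,0,40],[0,0,-0.085,0,40]]]'

```text
time: 28.45
tcp_pos: [0.4935, -0.4236, 0.0553]
orientation: [-2.015, -2.405, -0.001]
force: [-0.8, 0.7, -1.3]
opening: 0.594
grip_force: 42.3
```

```bash
python3 - <<'E'
from h import *
im,d=cap('scene'); save(im,'s9.png',(90,180,100,220),6)
o=robot.get_obs();print(o['tcp_pos'],o['orientation'],o['force'],o['opening'],o['joint_pos'].round(2))
E
```

```text
[ 0.49441508 -0.42428339  0.0570492 ] [-2.01675527e+00 -2.40681881e+00 -8.92822080e-04] [-0.87332775  0.13955489 -0.71446821] 0.5942764172665682 [ 1.01  0.6  -0.51  1.55  0.32  1.07  0.6 ]
```

View pics/s9.png

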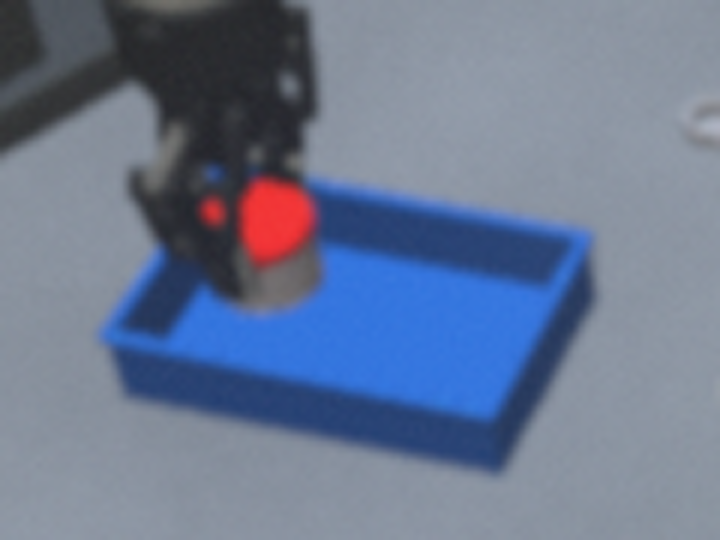

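The red tin (crop (275,240)) is upright over the −y end of the blue bin. Lower it.

Emit:
play_rows --commands '[[[0,0,-0.012,0,40],[0,0,-0.022,0,40],[0,0,-0.026,0,40],[0,0,-0.028,0,40],[0,0,-0.029,0,40]]]'

```text
time: 29.12
tcp_pos: [0.4947, -0.4254, 0.0282]
orientation: [2.018, 2.407, 0.0]
force: [-0.6, 0.2, -1.6]
opening: 0.597
grip_force: 42.3
```

Emit:
play_rows --commands '[[[0,0,-0.001,0,40],[0,0,-0.002,0,40],[0,0,-0.002,0,40],[0,0,-0.002,0,40],[0,0,-0.002,0,40]]]'

```text
time: 29.75
tcp_pos: [0.4947, -0.4255, 0.0271]
orientation: [2.018, 2.407, -0.0]
force: [-2.0, 0.8, 6.3]
opening: 0.595
grip_force: 43.2
```

Emit:
play_rows --commands '[[[0,0,0.001,0,62],[0,0,0.001,0,68],[0,0,0.001,0,74],[0,0,0.001,0,76],[0,0,0.001,0,76]]]'

```text
time: 30.38
tcp_pos: [0.4945, -0.4253, 0.0271]
orientation: [-2.018, -2.407, -0.0]
force: [-0.1, -1.4, -0.0]
opening: 0.759
grip_force: 0.0
```

Emit:
play_rows --commands '[[[0,0,0.015,0,76],[0,0,0.05,0,76],[0,0,0.1,0,76],[-0.006,0.04,0.115,0,90],[-0.013,0.09,0.115,0,100]]]'

```text
time: 31.0
tcp_pos: [0.4823, -0.3354, 0.145]
orientation: [2.018, 2.402, 0.0]
force: [0.1, 1.2, 0.9]
opening: 1.002
grip_force: 0.0
```

Emit:
play_rows --commands '[[[-0.006,0.045,0,0,100],[-0.013,0.09,0,0,100],[-0.02,0.135,0,0,100],[-0.026,0.17,0,0,100],[-0.026,0.17,-0.03,0,100]]]'

```text
time: 31.62
tcp_pos: [0.4573, -0.1632, 0.1148]
orientation: [2.01, 2.407, 0.001]
force: [-0.2, -1.3, -1.1]
opening: 1.001
grip_force: 0.0
```

Emit:
play_rows --commands '[[[0,0,0,0,100],[0,0,-0.03,0,100],[0,0,-0.06,0,100],[0,0,-0.085,0,100],[0,0,-0.089,0,95]]]'

```text
time: 32.25
tcp_pos: [0.4553, -0.1656, 0.023]
orientation: [-2.019, -2.405, 0.0]
force: [0.2, -0.5, -0.3]
opening: 0.949
grip_force: 0.0
```

Emit:
play_rows --commands '[[[0,0,0,0,75],[0,0,0,0,50],[0,0,0,0,40],[0,0,0,0,40],[0,0,0,0,40]]]' --force 40

```text
time: 32.88
tcp_pos: [0.4565, -0.1658, 0.0248]
orientation: [2.017, 2.405, 0.0]
force: [-1.6, 0.5, 5.5]
opening: 0.592
grip_force: 40.7
```

Emit:
play_rows --commands '[[[0,0,0.005,0,40],[0,0,0.03,0,40],[0,0,0.07,0,40],[0,-0.01,0.1,0,40],[0.002,-0.03,0.11,0,40]]]'

```text
time: 33.5
tcp_pos: [0.4586, -0.1954, 0.136]
orientation: [2.014, 2.406, 0.001]
force: [-0.4, -0.0, -2.0]
opening: 0.592
grip_force: 42.2
```

Emit:
play_rows --commands '[[[0.006,-0.04,0,0,40],[0.012,-0.08,0,0,40],[0.018,-0.12,0,0,40],[0.024,-0.15,0,0,40],[0.024,-0.15,-0.02,0,40]]]'

```text
time: 34.12
tcp_pos: [0.4819, -0.3484, 0.1144]
orientation: [2.021, 2.401, -0.0]
force: [0.7, 0.5, -2.1]
opening: 0.594
grip_force: 42.2
```

Emit:
play_rows --commands '[[[0,0,-0.025,0,40],[0,0,-0.05,0,40],[0,0,-0.07,0,40],[0,0,-0.079,0,40],[0,0,-0.083,0,40]]]'

```text
time: 34.75
tcp_pos: [0.4817, -0.3452, 0.03]
orientation: [2.018, 2.407, 0.0]
force: [-0.9, 0.9, -1.1]
opening: 0.589
grip_force: 42.2
```

```bash
python3 - <<'E'
from h import *
im,d=cap('scene'); save(im,'s10.png',(90,180,100,220),6)
o=robot.get_obs();print(o['tcp_pos'],o['force'],o['opening'])
E
```

```text
[ 0.48163695 -0.34522123  0.02993444] [ 0.39865807  0.84817735 -2.61349415] 0.5970848797044837
```

View pics/s10.png

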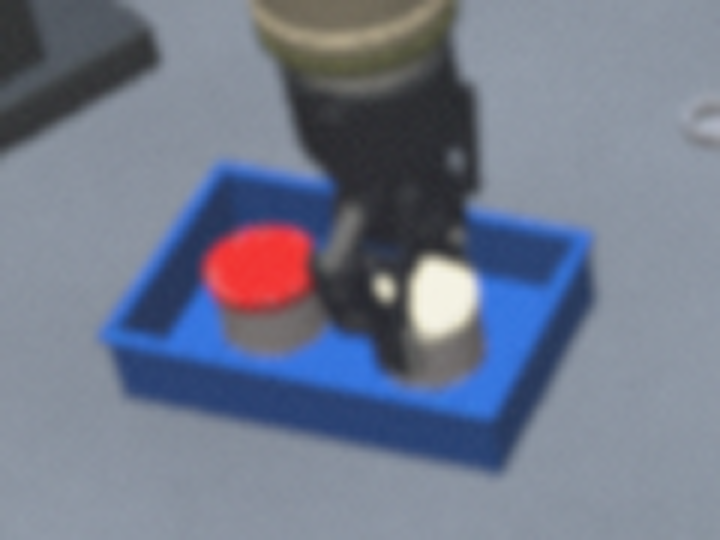

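The red tin stands upright (265,290) and the white tin is just above the floor (440,320). Set it down, release and retreat.

Emit:
play_rows --commands '[[[0,0,-0.001,0,40],[0,0,-0.002,0,40],[0,0,-0.003,0,40],[0,0,-0.003,0,40],[0,0,-0.003,0,40]]]'

```text
time: 35.42
tcp_pos: [0.4819, -0.3456, 0.0288]
orientation: [2.018, 2.406, -0.001]
force: [-5.1, 2.8, 12.0]
opening: 0.597
grip_force: 43.6
```

Emit:
play_rows --commands '[[[0,0,0,0,62],[0,0,0,0,68],[0,0,0,0,74],[0,0,0,0,76],[0,0,0,0,76]]]'

```text
time: 36.05
tcp_pos: [0.4816, -0.3453, 0.0271]
orientation: [-2.018, -2.407, -0.0]
force: [-0.2, -0.1, 0.4]
opening: 0.76
grip_force: 0.0
```

Emit:
play_rows --commands '[[[0,0,0.015,0,76],[0,0,0.05,0,76],[0,0,0.1,0,76],[-0.02,0,0.15,0,76],[-0.05,0.03,0.2,0,76]]]'

```text
time: 36.67
tcp_pos: [0.4325, -0.3177, 0.2274]
orientation: [2.02, 2.404, 0.001]
force: [-0.5, 0.6, 1.3]
opening: 0.763
grip_force: 0.0
```

Emit:
play_rows --commands '[[[-0.01,0.04,0,0,76],[-0.01,0.08,0,0,76],[-0.01,0.12,0,0,76],[-0.01,0.16,0,0,76],[-0.01,0.16,0,0,76]]]'

```text
time: 37.3
tcp_pos: [0.4234, -0.1538, 0.226]
orientation: [2.011, 2.411, -0.001]
force: [0.1, -1.1, -0.6]
opening: 0.761
grip_force: 0.0
```

```bash
python3 - <<'E'
from h import *
im,d=cap('scene'); save(im,'s11.png',s=1.5)
for n in('scene','top'):
    if n=='top': im,d=cap('top')
    for t in('tin_red','tin_white','link_steel','link_brass','tow_hook','jar'):
        for m in robot.masks_of(n,t):
            W=pts(n,d,np.argwhere(m['mask'])); print(n,t,round(m['confidence'],2),np.median(W,0).round(3),np.percentile(W[:,2],[5,95]).round(3))
E
```

```text
scene tin_red 0.56 [ 0.504 -0.419  0.04 ] [0.009 0.046]
scene tin_white 0.93 [ 0.491 -0.339  0.039] [0.007 0.043]
scene tin_white 0.23 [0.601 0.18  0.043] [0.001 0.062]
scene link_steel 0.76 [0.718 0.186 0.008] [-0.001  0.012]
scene link_steel 0.64 [ 0.639 -0.058  0.013] [0.004 0.016]
scene link_steel 0.46 [0.34  0.088 0.009] [0.001 0.013]
scene link_steel 0.45 [ 0.688 -0.275  0.009] [0.002 0.013]
scene link_steel 0.16 [0.495 0.377 0.009] [0.002 0.044]
scene link_brass 0.51 [0.635 0.032 0.013] [0.006 0.017]
scene tow_hook 0.82 [0.514 0.376 0.014] [0.007 0.037]
scene tow_hook 0.56 [ 0.505 -0.418  0.039] [0.007 0.046]
scene jar 0.66 [0.601 0.181 0.047] [0.006 0.062]
top tin_red 0.47 [ 0.506 -0.429  0.04 ] [0.02  0.044]
top link_steel 0.82 [ 0.634 -0.058  0.012] [0.003 0.016]
top link_steel 0.65 [0.629 0.029 0.013] [0.004 0.017]
top link_steel 0.55 [0.344 0.094 0.009] [0.005 0.013]
top link_steel 0.49 [ 0.683 -0.274  0.009] [0.005 0.012]
top link_brass 0.69 [0.628 0.032 0.013] [0.005 0.017]
top tow_hook 0.76 [0.509 0.371 0.014] [0.005 0.036]
top jar 0.57 [0.584 0.177 0.059] [0.017 0.063]
```

View pics/s11.png

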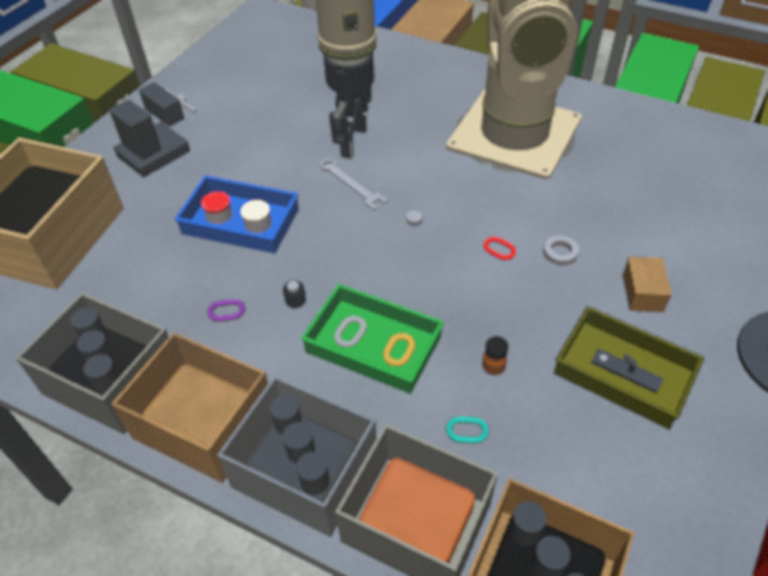

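Everything is in its bin: tins at (216,205) and (256,213), links at (350,331) and (399,348), hook at (627,367). The amber jar (495,353) is untouched and the arm is clear. Handing in.

```bash
python3 -c "
from bench import robot
print(robot.close_job())"
```

```text
the job is handed in; nothing more can be done
None
```

I handed the job in at about 37 s; the last pictures show the hook in the olive bin, both links flat and apart in the bright green bin, both tins upright in the blue bin, and the amber jar untouched, but the hand-in returned no verdict.

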